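# Put the impact sockets away in their holders

## Task

Put the four loose steel impact sockets away, one after another, each standing upright in its own black holder: the smallest socket in the holder with the smallest pocket, the next size in the next, and so on up to the largest in the largest. Set each one down on the pocket floor rather than dropping it, and leave the bolt and the roll of tape where they lie.

Things in the scene. Friction and masses are not known exactly. Their poses are not given: they have to be found in the camera images.
- socket_24: the smallest of four bare steel impact sockets (short round cylinders, standing upright with the hexagonal mouth up): 24 mm across the outside, 50 mm tall. Origin: centre of its underside; z is its axis, up. Grip it across the outside (the mouth is for looks only: to the touch the socket is a solid cylinder, nothing goes into it). Loose
- socket_36: the second smallest of four bare steel impact sockets (short round cylinders, standing upright with the hexagonal mouth up): 36 mm across the outside, 54 mm tall. Origin: centre of its underside; z is its axis, up. Grip it across the outside (the mouth is for looks only: to the touch the socket is a solid cylinder, nothing goes into it). Loose
- socket_48: the second largest of four bare steel impact sockets (short round cylinders, standing upright with the hexagonal mouth up): 48 mm across the outside, 58 mm tall. Origin: centre of its underside; z is its axis, up. Grip it across the outside (the mouth is for looks only: to the touch the socket is a solid cylinder, nothing goes into it). Loose
- socket_60: the largest of four bare steel impact sockets (short round cylinders, standing upright with the hexagonal mouth up): 60 mm across the outside, 62 mm tall. Origin: centre of its underside; z is its axis, up. Grip it across the outside (the mouth is for looks only: to the touch the socket is a solid cylinder, nothing goes into it). Loose
- holder_40: the smallest of four single socket holders: a low black plastic square, 54 x 54 x 16 mm, with one round pocket in the middle, 40 mm across and 10 mm deep, its floor (lined grey) 6 mm above the bench. Origin: centre of its underside, under the pocket's centre; x and y along the sides, z up. Stuck to the bench, cannot move. It takes socket_24
- holder_52: the second smallest of four single socket holders: a low black plastic square, 66 x 66 x 16 mm, with one round pocket in the middle, 52 mm across and 10 mm deep, its floor (lined grey) 6 mm above the bench. Origin: centre of its underside, under the pocket's centre; x and y along the sides, z up. Stuck to the bench, cannot move. It takes socket_36
- holder_64: the second largest of four single socket holders: a low black plastic square, 78 x 78 x 16 mm, with one round pocket in the middle, 64 mm across and 10 mm deep, its floor (lined grey) 6 mm above the bench. Origin: centre of its underside, under the pocket's centre; x and y along the sides, z up. Stuck to the bench, cannot move. It takes socket_48
- holder_76: the largest of four single socket holders: a low black plastic square, 90 x 90 x 16 mm, with one round pocket in the middle, 76 mm across and 10 mm deep, its floor (lined grey) 6 mm above the bench. Origin: centre of its underside, under the pocket's centre; x and y along the sides, z up. Stuck to the bench, cannot move. It takes socket_60
- coach_bolt: a steel bolt with its nut on, lying on the bench, 22 x 79 x 19 mm (its length along its y). Origin: about the middle of its underside. Loose; to be left alone
- tape_roll: a roll of black electrical tape lying flat, 58 mm across, 19 mm high. Origin: centre of its underside. Loose; to be left alone

How it is judged (in metres and radians):
At the end, for the whole second after the job is handed in: Each socket stands in the pocket of the holder of its own rank in size: centre within 12 mm of the pocket's centre, its underside on the pocket floor (2 to 10 mm above the bench), upright within 0.1 rad and at rest; bolt and tape roll within 20 mm of where they lay (horizontal distance between socket_24 and holder_40 below 0.012 m and z of socket_24 in the frame of holder_40 between 0.002 and 0.01 m and angle between each of socket_24, socket_36, socket_48, socket_60's own z axis and vertical below 0.1 rad and linear speed of each of socket_24, socket_36, socket_48, socket_60 below 0.02 m/s and horizontal distance between socket_36 and holder_52 below 0.012 m and z of socket_36 in the frame of holder_52 between 0.002 and 0.01 m and horizontal distance between socket_48 and holder_64 below 0.012 m and z of socket_48 in the frame of holder_64 between 0.002 and 0.01 m and horizontal distance between socket_60 and holder_76 below 0.012 m and z of socket_60 in the frame of holder_76 between 0.002 and 0.01 m and distance of each of coach_bolt, tape_roll from where it was at the start of the episode below 0.02 m); the robot touches nothing.
It fails at once if a socket is dropped: it is more than 45 mm above the bench with no finger on it ((height (world z) of socket_24 above 0.045 m and contact force between the fingers and socket_24 below 0.05 N) or (height (world z) of socket_36 above 0.045 m and contact force between the fingers and socket_36 below 0.05 N) or (height (world z) of socket_48 above 0.045 m and contact force between the fingers and socket_48 below 0.05 N) or (height (world z) of socket_60 above 0.045 m and contact force between the fingers and socket_60 below 0.05 N)).
It fails at once if the bolt or the tape roll is moved more than 20 mm (distance of any of coach_bolt, tape_roll from where it was at the start of the episode above 0.02 m).
It also fails if it takes over 112 s, if anything falls off the work surface, if the arm or the gripper's body presses on something with over 40 N, if the wrist force passes 120 N, or if a joint passes its speed limit or range.

## Robot

A 6-joint arm with a two-finger parallel gripper is mounted at the origin on a cart in front of the work surface, level with it; the furniture and walls round the work are solid. World frame = base frame: x ahead of the robot, y to its left, z up, the work surface at z = 0. Lengths are in mm, angles in degrees, forces in N, time in s.
With the tool pointing down it reaches from about 350 to 925 mm from the base axis. Payload 6.4 kg.
Tool frame: the origin (TCP) lies on the centre line of the jaws, within the pads' length; the fingertips stand 22 mm ahead of it and the grasp point (between the pads) lies 3 mm ahead of it; z points along the fingers, y is the line along which they close (so a half turn about z gives the same grasp; the last joint's range is limited). The gripper opens to 94 mm and grips with 3 to 60 N. Pads are 16 mm wide; open, the fingers measure 119 mm over their backs; the gripper's body (75 mm by 177 mm) begins 78 mm behind the grasp point.
Start: joints at [-85.548, 14.043, 89.255, -0, 76.702, -9.975], TCP at [161.95, -629.513, 227.455] pointing down, gripper open.
Joint ranges: [-179.41, 179.41], [-58.25, 129.5], [7.25, 145.43], [-54.29, 234.29], [11.92, 165.04], [-157.13, 157.13]. Speed limits (degrees/s): [147.25, 147.25, 180, 180, 180, 180].

## Interface

Orientations are given as a 3x3 rotation matrix whose columns are the frame's x, y, z axes.
In Python, from workcell import bot gives the robot as it stands.
- The arm moves only by the shell command python3 steer.py [OPENING] [FORCE], which reads ROWS from standard input. ROWS is a JSON object whose key "deltas" holds a list of rows, 1 to 5 of them, each of 6 numbers: dx, dy, dz in normalised numbers (1 is 60 cm), then a rotation vector rx, ry, rz in parts of the range, where 1.0 means 60 degrees; each row is the pose to reach, as a shift and turn from the pose commanded when the command began, along the tool's axes at that moment; what a row does not reach only later rows make up. A row lasts 1/10 s, in which the tool goes at most 50 mm and 8.59 degrees, less where a joint would pass 70% of its speed; a pose out of reach is approached as far as the arm can. OPENING is the opening from 0.0 (shut) to 1.0 (fully open), set as the command begins (- or left out keeps the last). The fingers move at their own pace and stop on an object; FORCE is the grip in N (left out, the last holds). Time passes only in rows, so rows that do not move let the fingers close. It prints the time, the measured TCP pose, the force, the opening and the grip force at its end. Input that does not fit is refused with a message, and nothing moves.
- bot.sense(): the state, without advancing time (a new reading comes with each control period).
- bot.camera(name): name is "scene" or "top" or "wrist"; returns the picture (480x640x3 uint8, red, green, blue); there is no depth.
- bot.camera_params(name): a dict with "vertical_fov" (degrees; the focal length in pixels is half the picture's height over the tangent of half this angle, whatever the lens; pixels are square), "cx", "cy" (the principal point, pixels), "D" ([k1, k2, p1, p2, k3] as OpenCV has them; the pictures are not rectified), "world_to_cam" (4x4, takes a point from world to camera coordinates). Camera axes: x right, y up, looking along -z (the intrinsics and any distortion apply to the point x, -y, -z); pixel columns grow to the right and rows downward; lengths in mm; the calibration is good to about 2 mm. A picture is of the moment at which its call begins: read the wrist's pose just before it. camera_params takes no time and is no camera call; for the wrist camera it gives the pose at the moment of the call.
- bot.hand_in(): hands the job in; it is judged then, once.
The state is a dict: "time": time; "joints": joint angles; "qd": joint speeds; "tau": joint torques, N m; "tcp_pos": TCP position; "tcp_rot": TCP orientation; "contact_force": force on the tool from outside, world axes, zero at the start; "moment": the same for the moment, N m; "grip_width": opening from 0.0 (shut) to 1.0 (fully open); "grip_force": force on a finger pad.
Only numpy, scipy, OpenCV 4.12 (cv2) and the standard library are available. Lean on these libraries where they do the work, as an engineer would, in place of code of your own. Each camera call takes 0.05 s, during which the arm holds its last target. There are 200 camera calls.

## Working session

There is one attempt and no reset: what is moved stays moved. The work goes in short steps, Python scripts to look and compute and a shell command to move; the robot and the scene stay as the last step left them, time stands still between calls to the robot, and variables do not carry over. Pictures are saved under pics/ and viewed, at most 14 in all, crops included, and the job is handed in when it is done.

```bash
ls; mkdir -p pics; python3 - <<'E'
from workcell import bot
import cv2
s=bot.sense();print(s['time'],s['tcp_pos'],s['tcp_rot'],s['grip_width'])
for n in("top","scene"):
    p=bot.camera_params(n);print(n,p)
    cv2.imwrite(f'pics/{n}0.png',bot.camera(n)[:,:,::-1])
E
```

```text
pics
steer.py
workcell.py
0.0 [ 161.90641186 -628.94269259  226.37826086] [[ 9.68465736e-01  2.49146751e-01 -1.23118674e-04]
 [ 2.49146537e-01 -9.68463974e-01  1.87972228e-03]
 [ 3.49090698e-04 -1.85112121e-03 -9.99998226e-01]] 0.9996242413390758
top {'vertical_fov': 46.99662909532787, 'cx': 316.1332102060768, 'cy': 240.9854416694438, 'D': array([-0.06373756,  0.        ,  0.        ,  0.        ,  0.        ]), 'world_to_cam': array([[ 1.19031297e-01, -9.92873804e-01,  5.75847164e-03,
        -1.01099729e+02],
       [ 9.70671426e-01,  1.17585721e-01,  2.09691634e-01,
        -5.03639458e+02],
       [-2.08874444e-01, -1.93702833e-02,  9.77750612e-01,
        -1.20171656e+03],
       [ 0.00000000e+00,  0.00000000e+00,  0.00000000e+00,
         1.00000000e+00]])}
scene {'vertical_fov': 48.365566000211224, 'cx': 313.9274444964247, 'cy': 235.00006232703632, 'D': array([-0.147288,  0.      ,  0.      ,  0.      ,  0.      ]), 'world_to_cam': array([[-9.19176667e-01, -3.93531389e-01,  1.57258022e-02,
         4.12244702e+02],
       [ 2.79982801e-01, -6.24835159e-01,  7.28828276e-01,
        -1.93909827e+02],
       [-2.76990770e-01,  6.74324899e-01,  6.84515919e-01,
        -1.24302701e+03],
       [ 0.00000000e+00,  0.00000000e+00,  0.00000000e+00,
         1.00000000e+00]])}
```

View pics/top0.png

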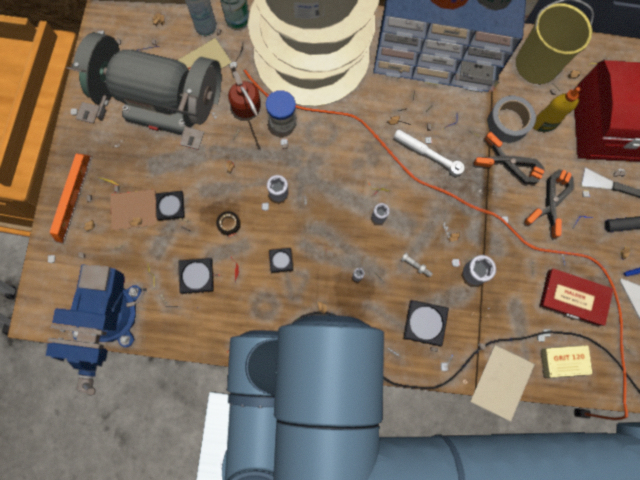

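View pics/scene0.png

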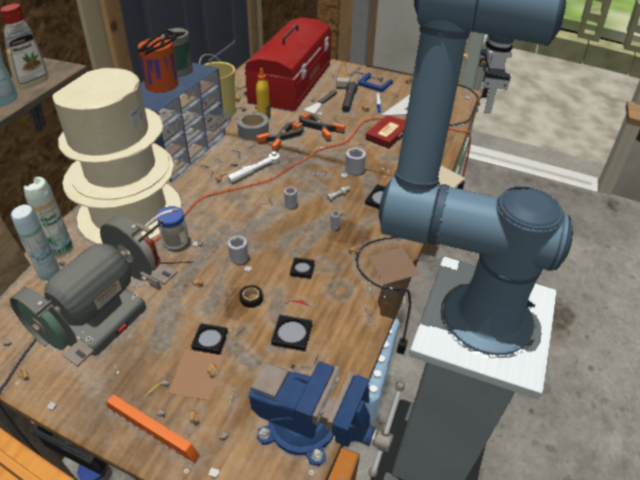

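The top view shows the sockets at: 48 mm (277,188), 36 mm (381,213), 24 mm (359,274), 60 mm (481,269). The holders are: 40 at (281,260), 52 at (170,206), 64 at (196,275), 76 at (427,323). The tape is at (228,222) and the bolt at (416,265). The scene view agrees with this.

```bash
cat > h.py <<'E'
import numpy as np,cv2
from workcell import bot
def cast(p,uv,z):
    f=240/np.tan(np.radians(p['vertical_fov']/2));K=np.array([[f,0,p['cx']],[0,f,p['cy']],[0,0,1]])
    x,y=cv2.undistortPoints(np.array([[uv]],float),K,p['D'])[0,0]
    R=p['world_to_cam'][:3,:3];t=p['world_to_cam'][:3,3]
    o=-R.T@t;d=R.T@np.array([x,-y,-1]);return o+d*(z-o[2])/d[2]
def proj(p,X):
    f=240/np.tan(np.radians(p['vertical_fov']/2));K=np.array([[f,0,p['cx']],[0,f,p['cy']],[0,0,1]])
    c=p['world_to_cam']@np.append(X,1);c=c[:3]*[1,-1,-1]
    return cv2.projectPoints(c[None],np.zeros(3),np.zeros(3),K,p['D'])[0].ravel()
E
python3 - <<'E'
from h import *
im=cv2.imread('pics/top0.png')
pts=dict(s48=(277,188),s36=(381,213),s24=(359,274),s60=(481,269),h40=(281,260),h52=(170,206),h64=(196,275),h76=(427,323))
rows=[]
for k,(u,v) in pts.items(): rows.append(cv2.resize(im[v-25:v+25,u-25:u+25],(200,200),interpolation=cv2.INTER_NEAREST))
cv2.imwrite('pics/c0.png',np.vstack([np.hstack(rows[:4]),np.hstack(rows[4:])]))
hsv=cv2.cvtColor(im,cv2.COLOR_BGR2HSV);p=bot.camera_params('top')
Z=dict(s24=50,s36=54,s48=58,s60=62)
for k,(u,v) in pts.items():
    r=25
    w=hsv[v-r:v+r,u-r:u+r].astype(int)
    m=(((w[...,2]<60)|(w[...,1]<60)) if k[0]=='h' else (w[...,1]<60)).astype(np.uint8)
    if k[0]=='h': m=cv2.morphologyEx(m,cv2.MORPH_OPEN,np.ones((5,5)))
    n,l,st,c=cv2.connectedComponentsWithStats(m)
    i=l[r,r] or 1+np.argmax(st[1:,4])
    cs=max(cv2.findContours((l==i).astype(np.uint8),0,1)[0],key=cv2.contourArea)
    (cx,cy),wh,a=cv2.minAreaRect(cs); cx+=u-r;cy+=v-r
    print(k,(round(cx,1),round(cy,1)),np.round(wh,1),round(a),st[i],np.round(cast(p,(cx,cy),16 if k[0]=='h' else Z[k]/2),1))
E
```

```text
s48 (277.8, 187.4) [27.2 22.1] 72 [ 13  11  24  28 497] [635.5  66.   29. ]
s36 (382.1, 211.9) [64.1 25.4] 31 [   0    5   50   44 1019] [ 606.2 -185.4   27. ]
s24 (360.1, 267.7) [51.8 26.5] 42 [  0   0  50  34 752] [ 467.9 -147.6   25. ]
s60 (472.8, 274.0) [28.3 49.2] 56 [  0  10  40  40 868] [ 483.2 -407.1   31. ]
h40 (280.5, 260.0) [22. 21.] 90 [ 14  14  22  23 473] [465.3  37.6  16. ]
h52 (170.0, 205.5) [27. 28.] 90 [ 11  11  29  28 724] [564.2 316.9  16. ]
h64 (199.1, 271.2) [40.7 44. ] 87 [   6    0   44   43 1217] [416.3 221.9  16. ]
h76 (426.1, 319.0) [39.4 47. ] 10 [   2    0   45   47 1647] [ 369.2 -310.8   16. ]
```

View pics/c0.png

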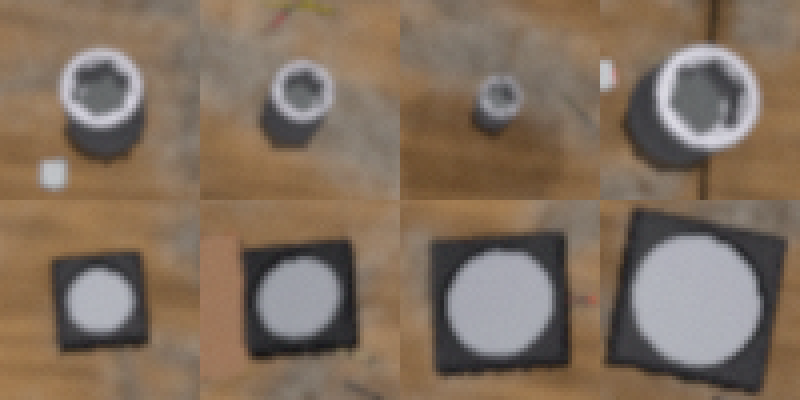

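The crops show each socket's bright mouth ring clearly, with its dark side below it, and light grey pocket discs inside the black squares. I'll mask the bright rings and discs, then check their diameters.

```bash
python3 - <<'E'
from h import *
im=cv2.imread('pics/top0.png');hsv=cv2.cvtColor(im,cv2.COLOR_BGR2HSV);p=bot.camera_params('top')
seed=dict(s48=(277,185),s36=(381,211),s24=(359,273),s60=(483,268),h40=(281,260),h52=(170,206),h64=(196,275),h76=(427,323))
D=dict(s24=(24,50),s36=(36,54),s48=(48,58),s60=(60,62),h40=(40,6),h52=(52,6),h64=(64,6),h76=(76,6))
for k,(u,v) in seed.items():
    d,z=D[k];r=int(d/4.4+5)
    w=hsv[v-r:v+r+1,u-r:u+r+1].astype(int)
    m=((w[...,2]>(125 if k[0]=='s' else 120))&(w[...,1]<60)).astype(np.uint8)
    m=cv2.morphologyEx(m,cv2.MORPH_CLOSE,np.ones((3,3)))
    n,l,st,c=cv2.connectedComponentsWithStats(m)
    i=1+np.argmax(st[1:,4]);hull=cv2.convexHull(np.argwhere(l==i)[:,::-1].astype(np.int32))
    (cx,cy),(a,b),_=cv2.fitEllipse(hull)
    c=(cx+u-r,cy+v-r);X=cast(p,c,z);s=np.linalg.norm(cast(p,(c[0]+1,c[1]),z)-X)
    print(k,np.round(c,1),'diam mm',np.round([(a+1)*s,(b+1)*s],1),np.round(X,1),round(np.hypot(*X[:2])))
for k,c in dict(bolt=(416,265),tape=(228,222)).items(): print(k,cast(p,c,15).round())
E
```

```text
s48 [276.4 184.1] diam mm [49.1 55.8] [634.   67.2  58. ] 638
s36 [381.5 211. ] diam mm [47.1 91.2] [ 600.4 -181.4   54. ] 627
s24 [361. 268.] diam mm [34.5 49.1] [ 463.1 -148.1   50. ] 486
s60 [482.4 267.5] diam mm [61.  66.5] [ 494.7 -419.6   62. ] 649
h40 [280.6 259.9] diam mm [39.5 41.4] [467.3  38.2   6. ] 469
h52 [169.3 205.1] diam mm [46.2 52.6] [567.4 321.7   6. ] 652
h64 [195.6 275.2] diam mm [61.5 65.8] [407.2 230.6   6. ] 468
h76 [425.4 322.7] diam mm [74.7 78.9] [ 361.6 -311.6    6. ] 477
bolt [ 492. -277.   15.]
tape [541. 173.  15.]
```

```bash
cat > d.py <<'E'
import sys
from h import *
s=bot.sense();t=np.array(list(map(float,sys.argv[1:4])))
print('t',round(s['time'],2),'tcp',s['tcp_pos'].round(1),'delta tool',(s['tcp_rot'].T@(t-s['tcp_pos'])).round(1),'yaw',np.degrees(np.arctan2(s['tcp_rot'][1,0],s['tcp_rot'][0,0])).round(1))
E
python3 - <<'E'
from h import *
p=bot.camera_params('top')
for k,c,z in (('s60',(482.4,267.8),62),('s48',(276.5,184.4),58),('s36',(381.1,210.3),54),('s24',(358.5,273),50)): print(k,cast(p,c,z).round(1))
E
python3 d.py 495 -420 200
```

```text
s60 [ 494.  -419.5   62. ]
s48 [633.4  67.   58. ]
s36 [ 601.9 -180.2   54. ]
s24 [ 451.1 -143.7   50. ]
t 0.1 tcp [ 161.9 -629.   226.5] delta tool [ 374.6 -119.4   26.8] yaw 14.4
```

The manual's scale: shifts go in shares of 60 cm and turns go in shares of 60 degrees. Converting my numbers, 190 mm / 600 = 0.3167, 152 mm / 600 = 0.2533.

```bash
echo '{"deltas":[[0.0633,-0.02,0,0,0,0],[0.1267,-0.04,0,0,0,0],[0.19,-0.06,0,0,0,0],[0.2533,-0.08,0,0,0,0],[0.3167,-0.1,0,0,0,0]]}' | python3 steer.py 1.0; echo '{"deltas":[[0.0633,-0.02,0,0,0,0],[0.1267,-0.04,0,0,0,0],[0.19,-0.06,0,0,0,0],[0.2533,-0.08,0,0,0,0],[0.3083,-0.1,0.0433,0,0,0]]}' | python3 steer.py; echo '{"deltas":[[0,0,0,0,0,0],[0,0,0,0,0,0]]}' | python3 steer.py
python3 d.py 495 -420 38
python3 - <<'E'
from h import *
cv2.imwrite('pics/w1.png',bot.camera('wrist')[:,:,::-1])
p=bot.camera_params('wrist');print(p)
print(proj(p,np.array([495,-420,62.])))
E
```

```text
time: 0.6
tcp_pos: [332.1, -522.8, 226.9]
tcp_rot: [[0.969, 0.249, -0.0], [0.249, -0.969, 0.001], [-0.0, -0.001, -1.0]]
contact_force: [-0.2, 0.1, -0.4]
grip_width: 1.0
grip_force: 0.0
time: 1.1
tcp_pos: [498.3, -420.4, 205.0]
tcp_rot: [[0.968, 0.25, 0.005], [0.25, -0.968, -0.006], [0.003, 0.007, -1.0]]
contact_force: [-0.4, -0.1, 0.2]
grip_width: 1.004
grip_force: 0.0
time: 1.3
tcp_pos: [495.0, -419.0, 200.2]
tcp_rot: [[0.968, 0.25, -0.002], [0.25, -0.968, 0.002], [-0.001, -0.002, -1.0]]
contact_force: [-0.1, -0.0, -0.0]
grip_width: 1.0
grip_force: 0.0
t 1.3 tcp [ 495.  -419.   200.2] delta tool [-1.000e-01  1.300e+00  1.622e+02] yaw 14.5
{'vertical_fov': 68.66155434422431, 'cx': 315.51059641932386, 'cy': 235.2253105386921, 'D': array([-0.00595618,  0.        ,  0.        ,  0.        ,  0.        ]), 'world_to_cam': array([[ 2.49950281e-01, -9.68258671e-01,  5.93394583e-05,
        -5.32128336e+02],
       [ 9.41031666e-01,  2.42907358e-01, -2.35489744e-01,
        -3.45586279e+02],
       [ 2.28000572e-01,  5.89165680e-02,  9.71876832e-01,
        -4.53564329e+02],
       [ 0.00000000e+00,  0.00000000e+00,  0.00000000e+00,
         1.00000000e+00]])}
[313.51782886 231.0766244 ]
```

View pics/w1.png

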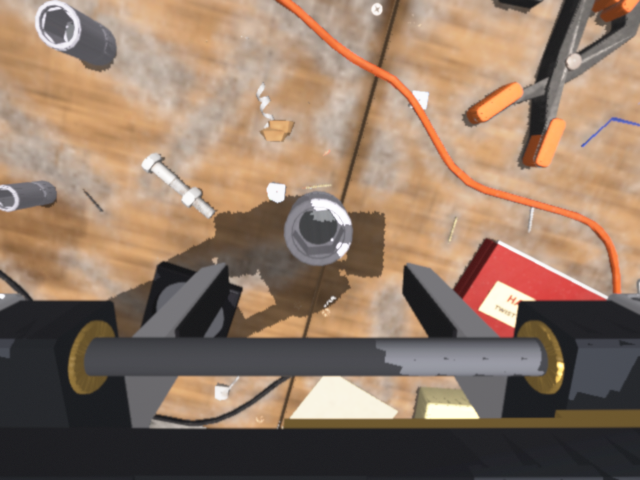

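The wrist view shows the 60 mm socket ring centred at about (318.5,229.5), between the fingers. The bolt is at (180,185), the 24 mm socket at (10,197), and the 36 mm socket at (60,27). The path down is clear.

```bash
python3 - <<'E'
from h import *
p=bot.camera_params('wrist')
for k,c,z in(('s60',(318.5,229),62),('s36',(59,26),54),('s24',(8,198),50)):print(k,cast(p,c,z).round(1))
E
python3 d.py 495 -422 39
```

```text
s60 [ 497.9 -423.7   62. ]
s36 [ 603.3 -185.8   54. ]
s24 [ 453.7 -150.6   50. ]
t 1.35 tcp [ 494.8 -420.1  201.3] delta tool [ -0.2   2.  162.3] yaw 14.4
```

Converted, 160 mm / 600 = 0.2667, 135 mm / 600 = 0.225.

```bash
echo '{"deltas":[[0.0017,0.0033,0.05,0,0,0],[0.0017,0.0033,0.1083,0,0,0],[0.0017,0.0033,0.1667,0,0,0],[0.0017,0.0033,0.225,0,0,0],[0.0017,0.0033,0.2667,0,0,0]]}' | python3 steer.py; echo '{"deltas":[[0,0,0,0,0,0],[0,0,0,0,0,0]]}' | python3 steer.py ; echo '{"deltas":[[0,0,0,0,0,0],[0,0,0,0,0,0],[0,0,0,0,0,0],[0,0,0,0,0,0],[0,0,0,0,0,0]]}' | python3 steer.py 0.5 50 ; echo '{"deltas":[[0,0,0,0,0,0],[0,0,0,0,0,0],[0,0,0,0,0,0],[0,0,0,0,0,0],[0,0,0,0,0,0]]}' | python3 steer.py
```

```text
time: 1.85
tcp_pos: [495.1, -422.5, 40.0]
tcp_rot: [[0.969, 0.247, -0.001], [0.247, -0.969, 0.001], [-0.001, -0.001, -1.0]]
contact_force: [0.4, -0.5, 0.1]
grip_width: 1.002
grip_force: 0.0
time: 2.05
tcp_pos: [496.4, -422.9, 42.6]
tcp_rot: [[0.969, 0.248, 0.001], [0.248, -0.969, -0.001], [0.0, 0.001, -1.0]]
contact_force: [-0.1, 0.2, 0.6]
grip_width: 1.0
grip_force: 0.0
time: 2.55
tcp_pos: [496.7, -420.9, 41.9]
tcp_rot: [[0.968, 0.249, -0.0], [0.249, -0.968, 0.002], [-0.0, -0.002, -1.0]]
contact_force: [-0.9, 3.7, 4.3]
grip_width: 0.63
grip_force: 50.0
time: 3.05
tcp_pos: [496.7, -420.9, 42.0]
tcp_rot: [[0.968, 0.249, -0.001], [0.249, -0.968, 0.001], [-0.0, -0.002, -1.0]]
contact_force: [-1.7, 3.9, 5.3]
grip_width: 0.635
grip_force: 50.0
```

The grip width is 0.635 × 94 = 60 mm, so the socket is held. I'll lift it and move towards holder_76.

Converted, -80 mm / 600 = -0.1333, -65 mm / 600 = -0.1083.

```bash
echo '{"deltas":[[0,0,-0.0167,0,0,0],[0,0,-0.0417,0,0,0],[0,0,-0.075,0,0,0],[0,0,-0.1083,0,0,0],[0,0,-0.1333,0,0,0]]}' | python3 steer.py - 60; python3 d.py 363 -312 122
```

```text
time: 3.55
tcp_pos: [497.0, -422.0, 123.5]
tcp_rot: [[0.968, 0.249, 0.001], [0.249, -0.968, -0.002], [0.001, 0.002, -1.0]]
contact_force: [0.2, -0.3, -4.5]
grip_width: 0.636
grip_force: 60.0
t 3.55 tcp [ 497.  -422.   123.5] delta tool [-102.4 -139.9    1.1] yaw 14.4
```

Converted, -140 mm / 600 = -0.2333, -110 mm / 600 = -0.1833.

```bash
echo '{"deltas":[[-0.0167,-0.0233,0,0,0,0],[-0.05,-0.07,0,0,0,0],[-0.0917,-0.125,0,0,0,0],[-0.1333,-0.1833,0,0,0,0],[-0.17,-0.2333,0,0,0,0]]}' | python3 steer.py; echo '{"deltas":[[0,0,0,0,0,0],[0,0,0,0,0,0],[0,0,0,0,0,0]]}' | python3 steer.py; python3 d.py 363 -312 48
python3 - <<'E'
from h import *
cv2.imwrite('pics/w2.png',bot.camera('wrist')[:,:,::-1]);p=bot.camera_params('wrist')
print(proj(p,np.array([362,-312,6.])),proj(p,np.array([362,-312,16.])))
cv2.imwrite('pics/t2.png',bot.camera('top')[230:400,330:560,::-1].repeat(3,0).repeat(3,1))
E
```

```text
time: 4.05
tcp_pos: [361.5, -309.8, 121.4]
tcp_rot: [[0.968, 0.249, -0.001], [0.249, -0.968, 0.0], [-0.0, -0.001, -1.0]]
contact_force: [0.1, 0.0, -3.5]
grip_width: 0.632
grip_force: 60.0
time: 4.35
tcp_pos: [363.9, -312.5, 122.6]
tcp_rot: [[0.968, 0.249, 0.002], [0.249, -0.968, -0.002], [0.001, 0.002, -1.0]]
contact_force: [-0.3, -0.5, -4.7]
grip_width: 0.628
grip_force: 60.0
t 4.35 tcp [ 363.9 -312.5  122.6] delta tool [-0.8 -0.9 74.6] yaw 14.4
[311.70881434 239.99533843] [311.60554739 243.17009604]
```

View pics/w2.png

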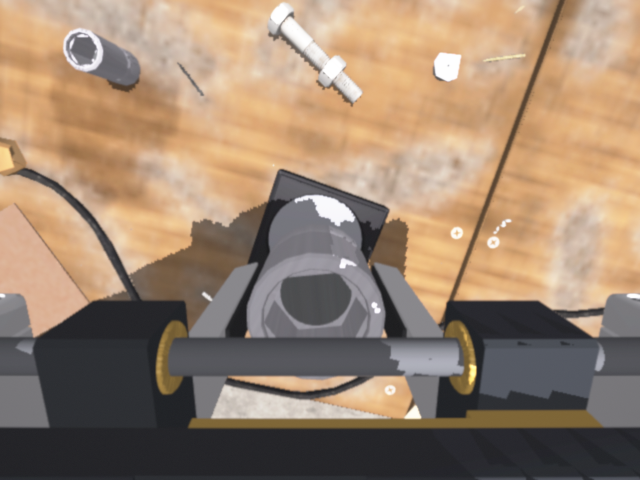

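The wrist view shows the held socket's ring at about (316,308). Behind it is holder_76, with its far corners at (278,170) and (388,208). I'll use the held socket to check for wrist camera bias.

```bash
python3 - <<'E'
from h import *
p=bot.camera_params('wrist');s=bot.sense()
t=s['tcp_pos'];print(t,'held top proj',proj(p,t+[0,0,20]), 'ring cast at top z',cast(p,(316,308),t[2]+20).round(1))
a=cast(p,(278,170),16);b=cast(p,(388,208),16);e=b-a;L=np.linalg.norm(e);e/=L
n=np.array([e[1],-e[0],0]);n=n if n[0]<0 else -n
print(a.round(1),b.round(1),L,'centre',((a+b)/2+45*n).round(1))
# top camera dark square corner check
im=cv2.imread('pics/top0.png');pt=bot.camera_params('top')
for c in((402+38/4-.4,298+10/4-.4),(402+186/4-.4,298+38/4-.4),(402+165/4-.4,298+190/4-.4),(402+7/4-.4,298+162/4-.4)):print(cast(pt,c,16).round(1))
E
```

```text
[ 363.91422978 -312.5151168   122.23612177] held top proj [311.68850376 314.86057685] ring cast at top z [ 367.5 -313.5  142.2]
[ 410.1 -273.8   16. ] [ 403.3 -361.2   16. ] 87.67348263589169 centre [ 361.8 -314.    16. ]
[ 408.4 -272.7   16. ]
[ 402.3 -359.1   16. ]
[ 314.9 -353.5   16. ]
[ 320.2 -262.6   16. ]
```

Converted, 71 mm / 600 = 0.1183, 67 mm / 600 = 0.1117.

```bash
echo '{"deltas":[[-0.0033,0,0.0333,0,0,0],[-0.0033,0,0.0667,0,0,0],[-0.0033,0,0.0967,0,0,0],[-0.0033,0,0.1117,0,0,0],[-0.0033,0,0.1183,0,0,0]]}' | python3 steer.py;echo '{"deltas":[[0,0,0,0,0,0],[0,0,0,0,0,0],[0,0,0.0017,0,0,0],[0,0,0.0033,0,0,0],[0,0,0.005,0,0,0]]}' | python3 steer.py; echo '{"deltas":[[0,0,0,0,0,0],[0,0,0,0,0,0]]}' | python3 steer.py
```

```text
time: 4.95
tcp_pos: [361.2, -311.9, 49.7]
tcp_rot: [[0.968, 0.249, -0.001], [0.249, -0.968, 0.001], [-0.0, -0.001, -1.0]]
contact_force: [-0.1, -0.5, -4.3]
grip_width: 0.631
grip_force: 60.0
time: 5.45
tcp_pos: [361.3, -312.1, 47.9]
tcp_rot: [[0.968, 0.249, 0.0], [0.249, -0.968, -0.001], [0.0, 0.001, -1.0]]
contact_force: [-1.4, 2.4, 5.9]
grip_width: 0.635
grip_force: 60.0
time: 5.65
tcp_pos: [361.3, -312.2, 48.0]
tcp_rot: [[0.968, 0.249, 0.0], [0.249, -0.968, -0.0], [0.0, 0.0, -1.0]]
contact_force: [-1.3, 1.7, 1.8]
grip_width: 0.633
grip_force: 60.0
```

It is on the pocket floor: TCP z is 48 as predicted and the load has gone off the wrist. I'll release, rise, and head for the 24 mm socket.

Converted, -150 mm / 600 = -0.25, -130 mm / 600 = -0.2167.

```bash
echo '{"deltas":[[0,0,0,0,0,0],[0,0,0,0,0,0],[0,0,0,0,0,0],[0,0,0,0,0,0],[0,0,0,0,0,0]]}' | python3 steer.py 1.0; echo '{"deltas":[[0,0,-0.0333,0,0,0],[0,0,-0.0833,0,0,0],[0,0,-0.15,0,0,0],[0,0,-0.2167,0,0,0],[0,0,-0.25,0,0,0]]}' | python3 steer.py; python3 d.py 452 -147 200
python3 - <<'E'
from h import *
p=bot.camera_params('top');im=bot.camera('top');u,v=425,318
cv2.imwrite('pics/t3.png',cv2.resize(im[v-40:v+40,u-50:u+50,::-1],None,fx=5,fy=5,interpolation=0))
E
```

```text
time: 6.15
tcp_pos: [361.2, -312.0, 47.5]
tcp_rot: [[0.968, 0.249, 0.0], [0.249, -0.968, -0.0], [0.0, 0.0, -1.0]]
contact_force: [0.3, 0.1, 0.9]
grip_width: 0.99
grip_force: 0.0
time: 6.65
tcp_pos: [362.1, -313.2, 201.4]
tcp_rot: [[0.968, 0.249, 0.003], [0.249, -0.968, -0.005], [0.002, 0.005, -1.0]]
contact_force: [-0.4, -0.0, -0.5]
grip_width: 0.998
grip_force: 0.0
t 6.65 tcp [ 362.1 -313.2  201.4] delta tool [ 128.5 -138.5    0.9] yaw 14.4
```

View pics/t3.png

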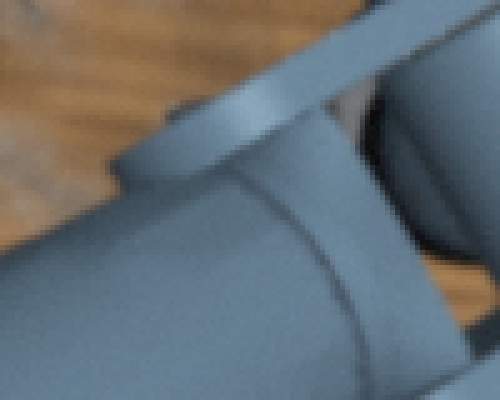

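The arm hides holder_76 in the top view, so I'll check it later. On to the 24 mm socket.

Converted, -138 mm / 600 = -0.23, 128 mm / 600 = 0.2133.

```bash
echo '{"deltas":[[0.0433,-0.0467,0,0,0,0],[0.0867,-0.0933,0,0,0,0],[0.13,-0.14,0,0,0,0],[0.1733,-0.1867,0,0,0,0],[0.2133,-0.23,0,0,0,0]]}' | python3 steer.py; echo '{"deltas":[[0,0,0,0,0,0],[0,0,0,0,0,0],[0,0,0,0,0,0]]}' | python3 steer.py
python3 - <<'E'
from h import *
cv2.imwrite('pics/w3.png',bot.camera('wrist')[:,:,::-1]);p=bot.camera_params('wrist')
print(proj(p,np.array([452,-147,50.])))
E
python3 d.py 453 -147 38
```

```text
time: 7.2
tcp_pos: [450.8, -144.6, 196.4]
tcp_rot: [[0.968, 0.249, -0.001], [0.249, -0.968, 0.001], [-0.001, -0.001, -1.0]]
contact_force: [0.8, -0.1, 0.1]
grip_width: 0.998
grip_force: 0.0
time: 7.5
tcp_pos: [450.2, -146.9, 196.9]
tcp_rot: [[0.969, 0.248, -0.001], [0.248, -0.969, 0.0], [-0.001, -0.0, -1.0]]
contact_force: [0.8, -0.2, -0.2]
grip_width: 1.0
grip_force: 0.0
[313.98048545 227.44292343]
t 7.55 tcp [ 450.2 -147.1  197. ] delta tool [  2.8   0.6 159. ] yaw 14.3
```

View pics/w3.png

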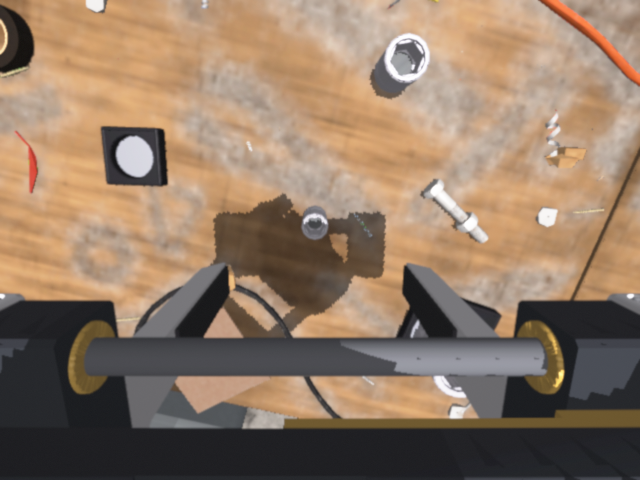

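The 24 mm socket ring is at (314.5,220). The 36 mm ring is at (406,58), the holder_40 disc at (135,157), and the 60 mm socket at (440,~345).

```bash
python3 - <<'E'
from h import *
p=bot.camera_params('wrist')
for k,c,z in(('s24',(314.5,220),50),('s36',(406,58),54),('h40',(135,157),6)):print(k,cast(p,c,z).round(1))
E
```

```text
s24 [ 458.6 -145.8   50. ]
s36 [ 603.1 -183.2   54. ]
h40 [467.3  36.6   6. ]
```

Converted, 157 mm / 600 = 0.2617, 135 mm / 600 = 0.225.

```bash
echo '{"deltas":[[0.0083,0,0.05,0,0,0],[0.0083,0,0.1083,0,0,0],[0.0083,0,0.1667,0,0,0],[0.0083,0,0.225,0,0,0],[0.0083,0,0.2617,0,0,0]]}' | python3 steer.py; echo '{"deltas":[[0,0,0,0,0,0],[0,0,0,0,0,0],[0,0,0,0,0,0],[0,0,0,0,0,0],[0,0,0,0,0,0]]}' | python3 steer.py 0.1 25 ; echo '{"deltas":[[0,0,0,0,0,0],[0,0,0,0,0,0],[0,0,0,0,0,0],[0,0,0,0,0,0],[0,0,0,0,0,0]]}' | python3 steer.py; python3 d.py 466 37.5 120
```

```text
time: 8.05
tcp_pos: [453.7, -145.4, 37.8]
tcp_rot: [[0.969, 0.247, -0.003], [0.247, -0.969, 0.002], [-0.002, -0.002, -1.0]]
contact_force: [-0.1, 0.2, 0.1]
grip_width: 1.003
grip_force: 0.0
time: 8.55
tcp_pos: [456.3, -145.6, 41.7]
tcp_rot: [[0.968, 0.249, 0.002], [0.249, -0.968, -0.001], [0.002, 0.002, -1.0]]
contact_force: [0.2, -0.2, 0.0]
grip_width: 0.612
grip_force: 0.0
time: 9.05
tcp_pos: [455.5, -145.0, 40.4]
tcp_rot: [[0.968, 0.249, -0.0], [0.249, -0.968, 0.0], [-0.0, -0.0, -1.0]]
contact_force: [-0.2, 0.8, 0.7]
grip_width: 0.252
grip_force: 25.0
t 9.05 tcp [ 455.5 -145.    40.4] delta tool [  55.7 -174.1  -79.5] yaw 14.4
```

Converted, -80 mm / 600 = -0.1333, -65 mm / 600 = -0.1083.

```bash
echo '{"deltas":[[0,0,-0.0167,0,0,0],[0,0,-0.0417,0,0,0],[0,0,-0.075,0,0,0],[0,0,-0.1083,0,0,0],[0,0,-0.1333,0,0,0]]}' | python3 steer.py - 40; echo '{"deltas":[[0.01,-0.0283,0,0,0,0],[0.03,-0.0917,0,0,0,0],[0.0517,-0.1583,0,0,0,0],[0.0733,-0.225,0,0,0,0],[0.0917,-0.29,0,0,0,0]]}' | python3 steer.py; echo '{"deltas":[[0,0,0,0,0,0],[0,0,0,0,0,0],[0,0,0,0,0,0]]}' | python3 steer.py; python3 d.py 466 37.5 46.5
python3 - <<'E'
from h import *
cv2.imwrite('pics/w4.png',bot.camera('wrist')[:,:,::-1]);p=bot.camera_params('wrist')
t=bot.sense()['tcp_pos'];print(t,proj(p,t+[0,0,10]),proj(p,np.array([466,37.5,6])))
E
```

```text
time: 9.55
tcp_pos: [455.9, -145.3, 122.3]
tcp_rot: [[0.968, 0.249, 0.001], [0.249, -0.968, -0.001], [0.001, 0.001, -1.0]]
contact_force: [-0.4, -0.5, -1.3]
grip_width: 0.249
grip_force: 40.0
time: 10.05
tcp_pos: [465.4, 38.7, 121.2]
tcp_rot: [[0.969, 0.249, 0.001], [0.249, -0.969, -0.0], [0.001, 0.0, -1.0]]
contact_force: [0.5, 0.1, -1.1]
grip_width: 0.25
grip_force: 40.0
time: 10.35
tcp_pos: [465.5, 36.5, 120.7]
tcp_rot: [[0.969, 0.248, 0.0], [0.248, -0.969, -0.0], [0.0, 0.0, -1.0]]
contact_force: [-0.0, 0.6, -2.0]
grip_width: 0.248
grip_force: 40.0
t 10.35 tcp [465.5  36.5 120.7] delta tool [ 0.7 -0.9 74.2] yaw 14.4
[465.60053404  36.17792923 120.69123218] [311.83483264 304.86332748] [311.82832473 237.45061636]
```

View pics/w4.png

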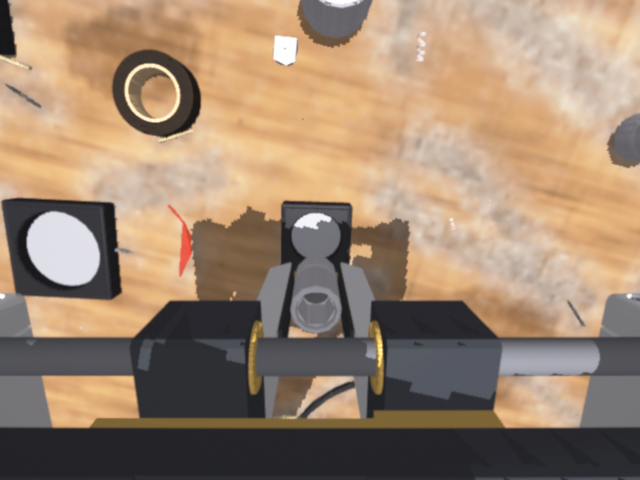

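The holder disc is at (316,237) and the held socket at (316,304). Both sit +4 px from prediction in the same direction, so they are aligned with each other. I'll lower it.

Converted, 71 mm / 600 = 0.1183, 67 mm / 600 = 0.1117.

```bash
echo '{"deltas":[[0.0017,0,0.0333,0,0,0],[0.0017,0,0.0667,0,0,0],[0.0017,0,0.0967,0,0,0],[0.0017,0,0.1117,0,0,0],[0.0017,0,0.1183,0,0,0]]}' | python3 steer.py;echo '{"deltas":[[0,0,0,0,0,0],[0,0,0,0,0,0],[0,0,0.0017,0,0,0],[0,0,0.0033,0,0,0],[0,0,0.005,0,0,0]]}' | python3 steer.py; echo '{"deltas":[[0,0,0,0,0,0],[0,0,0,0,0,0]]}' | python3 steer.py
```

```text
time: 10.9
tcp_pos: [466.0, 36.6, 48.7]
tcp_rot: [[0.969, 0.248, -0.001], [0.248, -0.969, 0.0], [-0.001, -0.001, -1.0]]
contact_force: [0.5, 0.6, -0.3]
grip_width: 0.251
grip_force: 40.0
time: 11.4
tcp_pos: [466.6, 37.4, 46.7]
tcp_rot: [[0.968, 0.249, 0.001], [0.249, -0.968, -0.0], [0.001, 0.0, -1.0]]
contact_force: [0.4, -0.9, -1.1]
grip_width: 0.244
grip_force: 40.0
time: 11.6
tcp_pos: [466.4, 37.4, 46.5]
tcp_rot: [[0.968, 0.249, 0.0], [0.249, -0.968, -0.0], [0.0, 0.0, -1.0]]
contact_force: [-0.0, 0.1, -1.3]
grip_width: 0.249
grip_force: 40.0
```

Converted, 1 mm / 600 = 0.0017, 0.5 mm / 600 = 0.0008.

```bash
echo '{"deltas":[[0,0,0.0008,0,0,0],[0,0,0.0017,0,0,0],[0,0,0.0017,0,0,0]]}' | python3 steer.py; echo '{"deltas":[[0,0,0,0,0,0],[0,0,0,0,0,0],[0,0,0,0,0,0],[0,0,0,0,0,0],[0,0,0,0,0,0]]}' | python3 steer.py 1.0;  echo '{"deltas":[[0,0,0,0,0,0],[0,0,0,0,0,0],[0,0,-0.0083,0,0,0],[0,0,-0.025,0,0,0],[0,0,-0.0583,0,0,0]]}' | python3 steer.py;  echo '{"deltas":[[0,0,-0.05,0,0,0],[0,0,-0.1,0,0,0],[0,0,-0.15,0,0,0],[0,0,-0.1917,0,0,0],[0,0,-0.1917,0,0,0]]}' | python3 steer.py; python3 d.py 603 -183 200
```

```text
time: 11.9
tcp_pos: [466.6, 37.4, 46.4]
tcp_rot: [[0.968, 0.249, -0.001], [0.249, -0.968, 0.0], [-0.001, -0.0, -1.0]]
contact_force: [-4.1, 0.2, 8.9]
grip_width: 0.247
grip_force: 40.0
time: 12.4
tcp_pos: [466.3, 37.4, 45.3]
tcp_rot: [[0.968, 0.249, -0.0], [0.249, -0.968, 0.0], [-0.0, -0.0, -1.0]]
contact_force: [-0.3, -0.4, 0.3]
grip_width: 0.64
grip_force: 0.0
time: 12.9
tcp_pos: [465.4, 37.5, 80.4]
tcp_rot: [[0.968, 0.249, -0.003], [0.249, -0.968, 0.0], [-0.002, -0.001, -1.0]]
contact_force: [-0.2, -0.4, 0.1]
grip_width: 0.995
grip_force: 0.0
time: 13.4
tcp_pos: [469.0, 37.0, 200.4]
tcp_rot: [[0.968, 0.249, 0.009], [0.249, -0.968, -0.001], [0.008, 0.004, -1.0]]
contact_force: [1.0, -1.3, -0.9]
grip_width: 1.001
grip_force: 0.0
t 13.4 tcp [469.   37.  200.4] delta tool [ 74.9 246.5   1.9] yaw 14.4
```

Converted, 195 mm / 600 = 0.325, 155 mm / 600 = 0.2583.

```bash
echo '{"deltas":[[0.0183,0.0583,0,0,0,0],[0.0383,0.125,0,0,0,0],[0.0583,0.1917,0,0,0,0],[0.0783,0.2583,0,0,0,0],[0.1,0.325,0,0,0,0]]}' | python3 steer.py; echo '{"deltas":[[0.0133,0.0433,0,0,0,0],[0.0267,0.0867,0,0,0,0],[0.0267,0.0867,0,0,0,0],[0.0267,0.0867,0,0,0,0],[0.0267,0.0867,0,0,0,0]]}' | python3 steer.py
python3 - <<'E'
from h import *
w=bot.camera('wrist')[:,:,::-1];p=bot.camera_params('wrist')
u,v=proj(p,np.array([603,-183,54.]));print(u,v);u=int(u);v=int(v)
cv2.imwrite('pics/w5.png',np.hstack([cv2.resize(w,(400,300)),cv2.resize(w[v-50:v+50,u-50:u+50],(300,300),interpolation=0)]))
E
python3 d.py 603 -183 40
```

```text
time: 13.9
tcp_pos: [573.2, -137.9, 194.3]
tcp_rot: [[0.969, 0.249, -0.001], [0.249, -0.969, 0.001], [-0.001, -0.001, -1.0]]
contact_force: [0.2, 0.8, 1.1]
grip_width: 0.999
grip_force: 0.0
time: 14.4
tcp_pos: [600.8, -181.8, 194.8]
tcp_rot: [[0.968, 0.25, -0.001], [0.25, -0.968, 0.001], [-0.001, -0.001, -1.0]]
contact_force: [-0.2, -0.0, -1.0]
grip_width: 1.003
grip_force: 0.0
315.63190659269026 228.9618963284212
t 14.45 tcp [ 600.9 -181.7  195.1] delta tool [  1.8   1.9 155.1] yaw 14.5
```

View pics/w5.png

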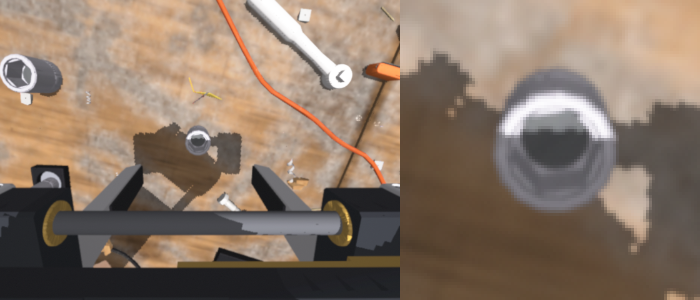

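The 36 mm ring is at about (317,226.5), within 3 mm of the estimate. Descending and gripping.

Converted, 155 mm / 600 = 0.2583, 100 mm / 600 = 0.1667.

```bash
echo '{"deltas":[[0.005,0.0033,0.05,0,0,0],[0.005,0.0033,0.1083,0,0,0],[0.005,0.0033,0.1667,0,0,0],[0.005,0.0033,0.225,0,0,0],[0.005,0.0033,0.2583,0,0,0]]}' | python3 steer.py; echo '{"deltas":[[0,0,0,0,0,0],[0,0,0,0,0,0],[0,0,0,0,0,0],[0,0,0,0,0,0],[0,0,0,0,0,0]]}' | python3 steer.py 0.2 35 ; echo '{"deltas":[[0,0,0,0,0,0],[0,0,0,0,0,0],[0,0,0,0,0,0],[0,0,0,0,0,0],[0,0,0,0,0,0]]}' | python3 steer.py; python3 d.py 567 319.5 140
```

```text
time: 14.95
tcp_pos: [602.9, -182.1, 37.4]
tcp_rot: [[0.968, 0.25, -0.004], [0.25, -0.968, 0.002], [-0.003, -0.003, -1.0]]
contact_force: [-0.2, 0.6, -0.8]
grip_width: 0.996
grip_force: 0.0
time: 15.45
tcp_pos: [605.7, -184.4, 41.9]
tcp_rot: [[0.968, 0.249, 0.002], [0.249, -0.968, -0.001], [0.002, 0.002, -1.0]]
contact_force: [-0.6, -0.5, -0.4]
grip_width: 0.61
grip_force: 0.0
time: 15.95
tcp_pos: [604.9, -183.7, 40.7]
tcp_rot: [[0.968, 0.249, -0.0], [0.249, -0.968, 0.001], [-0.0, -0.001, -1.0]]
contact_force: [-1.7, 3.3, 3.9]
grip_width: 0.375
grip_force: 35.0
t 15.95 tcp [ 604.9 -183.7   40.7] delta tool [  88.6 -496.8  -98.9] yaw 14.4
```

```bash
echo '{"deltas":[[0,0,-0.0167,0,0,0],[0,0,-0.05,0,0,0],[0,0,-0.0917,0,0,0],[0,0,-0.1333,0,0,0],[0,0,-0.1667,0,0,0]]}' | python3 steer.py - 50; echo '{"deltas":[[0.005,-0.025,0,0,0,0],[0.015,-0.0833,0,0,0,0],[0.0267,-0.15,0,0,0,0],[0.0383,-0.2167,0,0,0,0],[0.05,-0.2833,0,0,0,0]]}' | python3 steer.py;echo '{"deltas":[[0.0117,-0.0667,0,0,0,0],[0.0233,-0.1333,0,0,0,0],[0.035,-0.2,0,0,0,0],[0.0467,-0.2667,0,0,0,0],[0.0583,-0.3333,0,0,0,0]]}' | python3 steer.py;echo '{"deltas":[[0.0117,-0.0667,0,0,0,0],[0.0233,-0.1333,0,0,0,0],[0.035,-0.1833,0,0,0,0],[0.04,-0.21,0,0,0,0],[0.04,-0.21,0,0,0,0]]}' | python3 steer.py; echo '{"deltas":[[0,0,0,0,0,0],[0,0,0,0,0,0],[0,0,0,0,0,0]]}' | python3 steer.py; python3 d.py 567 319.5 100
python3 - <<'E'
from h import *
print(bot.sense()['joints'])
cv2.imwrite('pics/w6.png',bot.camera('wrist')[:,:,::-1]);p=bot.camera_params('wrist')
t=bot.sense()['tcp_pos'];print(t,proj(p,t+[0,0,13]),proj(p,np.array([567,319.5,6])))
E
```

```text
time: 16.45
tcp_pos: [605.2, -184.7, 142.2]
tcp_rot: [[0.968, 0.249, 0.001], [0.249, -0.968, -0.002], [0.001, 0.002, -1.0]]
contact_force: [0.4, -0.8, -1.9]
grip_width: 0.376
grip_force: 50.0
time: 16.95
tcp_pos: [590.1, -9.7, 138.8]
tcp_rot: [[0.968, 0.249, -0.002], [0.249, -0.968, 0.0], [-0.002, -0.001, -1.0]]
contact_force: [0.3, 0.0, -1.9]
grip_width: 0.372
grip_force: 50.0
time: 17.45
tcp_pos: [574.0, 192.6, 138.8]
tcp_rot: [[0.968, 0.25, -0.002], [0.25, -0.968, -0.0], [-0.002, -0.0, -1.0]]
contact_force: [0.6, 0.9, -2.6]
grip_width: 0.374
grip_force: 50.0
time: 17.95
tcp_pos: [566.3, 320.0, 139.2]
tcp_rot: [[0.968, 0.252, -0.002], [0.252, -0.968, -0.001], [-0.002, 0.0, -1.0]]
contact_force: [-0.9, -1.3, -3.0]
grip_width: 0.38
grip_force: 50.0
time: 18.25
tcp_pos: [567.9, 317.1, 140.4]
tcp_rot: [[0.969, 0.247, -0.0], [0.247, -0.969, -0.0], [-0.0, 0.0, -1.0]]
contact_force: [-0.6, -0.5, -1.5]
grip_width: 0.377
grip_force: 50.0
t 18.25 tcp [567.9 317.1 140.4] delta tool [-0.2 -2.6 40.4] yaw 14.3
[ 1.92130518e+01  1.90075334e+01  9.27137789e+01 -1.19186122e-02
  6.82939547e+01  9.48933736e+01]
[567.88874943 317.24824033 140.48216023] [311.72511884 307.77413973] [310.62490621 233.02312723]
```

View pics/w6.png

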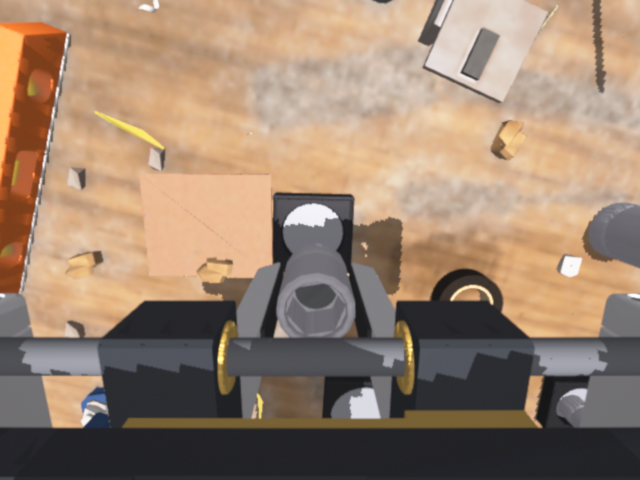

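The holder_52 disc is at about (313,232) and the held socket at (316,306). Allowing for the camera's +4 px bias, I need about 3 mm more towards +y.

Converted, 90 mm / 600 = 0.15, 85 mm / 600 = 0.1417.

```bash
echo '{"deltas":[[0,-0.005,0.0417,0,0,0],[0,-0.005,0.0833,0,0,0],[0,-0.005,0.125,0,0,0],[0,-0.005,0.1417,0,0,0],[0,-0.005,0.15,0,0,0]]}' | python3 steer.py;echo '{"deltas":[[0,0,0,0,0,0],[0,0,0,0,0,0],[0,0,0.0017,0,0,0],[0,0,0.0033,0,0,0],[0,0,0.005,0,0,0]]}' | python3 steer.py; echo '{"deltas":[[0,0,0.0008,0,0,0],[0,0,0.0017,0,0,0],[0,0,0.0017,0,0,0]]}' | python3 steer.py
```

```text
time: 18.8
tcp_pos: [566.4, 320.6, 49.4]
tcp_rot: [[0.969, 0.248, -0.002], [0.248, -0.969, -0.001], [-0.002, 0.0, -1.0]]
contact_force: [0.0, -0.6, -1.3]
grip_width: 0.375
grip_force: 50.0
time: 19.3
tcp_pos: [567.1, 321.5, 47.9]
tcp_rot: [[0.968, 0.249, 0.001], [0.249, -0.968, 0.0], [0.001, -0.0, -1.0]]
contact_force: [0.3, -0.0, -1.5]
grip_width: 0.374
grip_force: 50.0
time: 19.6
tcp_pos: [566.8, 321.4, 46.7]
tcp_rot: [[0.968, 0.249, -0.0], [0.249, -0.968, -0.0], [-0.0, 0.0, -1.0]]
contact_force: [-1.5, -0.7, -0.4]
grip_width: 0.379
grip_force: 50.0
```

Converted, 1 mm / 600 = 0.0017, 0.5 mm / 600 = 0.0008.

```bash
echo '{"deltas":[[0,0,0.0008,0,0,0],[0,0,0.0017,0,0,0],[0,0,0.0017,0,0,0]]}' | python3 steer.py; echo '{"deltas":[[0,0,0,0,0,0],[0,0,0,0,0,0],[0,0,0,0,0,0],[0,0,0,0,0,0],[0,0,0,0,0,0]]}' | python3 steer.py 1.0;  echo '{"deltas":[[0,0,0,0,0,0],[0,0,0,0,0,0],[0,0,-0.0083,0,0,0],[0,0,-0.025,0,0,0],[0,0,-0.0583,0,0,0]]}' | python3 steer.py;  echo '{"deltas":[[0,0,-0.05,0,0,0],[0,0,-0.1,0,0,0],[0,0,-0.15,0,0,0],[0,0,-0.1917,0,0,0],[0,0,-0.1917,0,0,0]]}' | python3 steer.py; python3 d.py 634 66 200
```

```text
time: 19.9
tcp_pos: [566.9, 321.4, 46.7]
tcp_rot: [[0.968, 0.249, -0.0], [0.249, -0.968, -0.0], [-0.0, 0.0, -1.0]]
contact_force: [-3.8, -1.4, 6.5]
grip_width: 0.375
grip_force: 50.0
time: 20.4
tcp_pos: [566.8, 321.3, 45.3]
tcp_rot: [[0.968, 0.249, -0.0], [0.249, -0.968, -0.0], [-0.0, 0.0, -1.0]]
contact_force: [-0.3, 0.2, 0.2]
grip_width: 0.766
grip_force: 0.0
time: 20.9
tcp_pos: [565.9, 321.0, 80.0]
tcp_rot: [[0.968, 0.249, -0.003], [0.249, -0.968, -0.001], [-0.003, 0.0, -1.0]]
contact_force: [-1.1, 0.2, -0.9]
grip_width: 1.002
grip_force: 0.0
time: 21.4
tcp_pos: [569.4, 322.3, 201.4]
tcp_rot: [[0.968, 0.249, 0.009], [0.249, -0.968, 0.003], [0.01, -0.001, -1.0]]
contact_force: [0.6, -0.2, 0.9]
grip_width: 1.001
grip_force: 0.0
t 21.4 tcp [569.4 322.3 201.4] delta tool [ -1.3 264.4   1.1] yaw 14.4
```

Converted, 195 mm / 600 = 0.325, 155 mm / 600 = 0.2583.

```bash
echo '{"deltas":[[0,0.0583,0,0,0,0],[0,0.125,0,0,0,0],[0,0.1917,0,0,0,0],[0,0.2583,0,0,0,0],[0,0.325,0,0,0,0]]}' | python3 steer.py; echo '{"deltas":[[0,0.0583,0,0,0,0],[0,0.115,0,0,0,0],[0,0.115,0,0,0,0],[0,0.115,0,0,0,0],[0,0.115,0,0,0,0]]}' | python3 steer.py
python3 - <<'E'
from h import *
w=bot.camera('wrist')[:,:,::-1];p=bot.camera_params('wrist')
u,v=proj(p,np.array([634,66,58.]));print(u,v);u=int(u);v=int(v)
cv2.imwrite('pics/w7.png',np.hstack([cv2.resize(w,(400,300)),cv2.resize(w[v-50:v+50,u-50:u+50],(300,300),interpolation=0)]))
E
python3 d.py 634 66 40
```

```text
time: 21.9
tcp_pos: [614.9, 131.0, 194.1]
tcp_rot: [[0.968, 0.249, -0.002], [0.249, -0.968, -0.0], [-0.002, -0.0, -1.0]]
contact_force: [-0.1, -0.4, -0.9]
grip_width: 0.996
grip_force: 0.0
time: 22.4
tcp_pos: [632.0, 66.6, 194.6]
tcp_rot: [[0.968, 0.25, -0.001], [0.25, -0.968, 0.0], [-0.001, -0.001, -1.0]]
contact_force: [-0.5, 0.3, -0.3]
grip_width: 0.998
grip_force: 0.0
315.0983710564734 230.0057869128536
t 22.45 tcp [632.   66.9 194.9] delta tool [  1.8   1.4 154.9] yaw 14.5
```

View pics/w7.png

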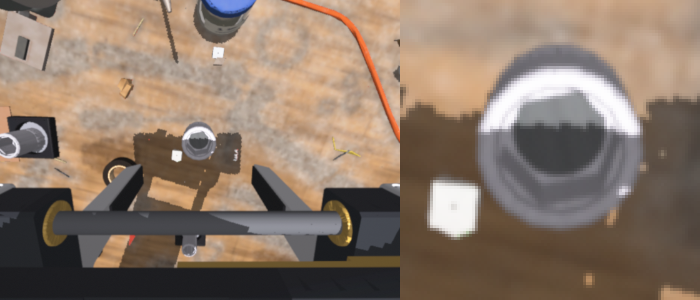

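The 48 mm ring is at (318,229), which matches the estimate within the camera bias. Its socket_36 neighbour stands in its holder on the left of the picture. Descending.

Converted, 154 mm / 600 = 0.2567, 135 mm / 600 = 0.225.

```bash
echo '{"deltas":[[0.0033,0.0017,0.05,0,0,0],[0.0033,0.0017,0.1083,0,0,0],[0.0033,0.0017,0.1667,0,0,0],[0.0033,0.0017,0.225,0,0,0],[0.0033,0.0017,0.2567,0,0,0]]}' | python3 steer.py; echo '{"deltas":[[0,0,0,0,0,0],[0,0,0,0,0,0],[0,0,0,0,0,0],[0,0,0,0,0,0],[0,0,0,0,0,0]]}' | python3 steer.py 0.3 45 ; echo '{"deltas":[[0,0,0,0,0,0],[0,0,0,0,0,0],[0,0,0,0,0,0],[0,0,0,0,0,0],[0,0,0,0,0,0]]}' | python3 steer.py; python3 d.py 407 230 150
```

```text
time: 22.95
tcp_pos: [632.3, 66.7, 37.9]
tcp_rot: [[0.968, 0.251, -0.005], [0.251, -0.968, 0.0], [-0.005, -0.002, -1.0]]
contact_force: [0.5, 0.4, 0.3]
grip_width: 1.001
grip_force: 0.0
time: 23.45
tcp_pos: [635.6, 65.2, 42.8]
tcp_rot: [[0.968, 0.249, 0.002], [0.249, -0.968, -0.0], [0.002, 0.001, -1.0]]
contact_force: [0.6, -0.2, 0.4]
grip_width: 0.61
grip_force: 0.0
time: 23.95
tcp_pos: [635.2, 65.2, 42.2]
tcp_rot: [[0.968, 0.249, 0.001], [0.249, -0.968, 0.0], [0.001, 0.0, -1.0]]
contact_force: [-2.1, 0.6, 5.8]
grip_width: 0.504
grip_force: 45.0
t 23.95 tcp [635.2  65.2  42.2] delta tool [-179.9 -216.4 -108. ] yaw 14.4
```

The manual's scale: shifts go in shares of 60 cm and turns go in shares of 60 degrees. Converting my numbers, -105 mm / 600 = -0.175, -80 mm / 600 = -0.1333.

```bash
echo '{"deltas":[[0,0,-0.0167,0,0,0],[0,0,-0.05,0,0,0],[0,0,-0.0917,0,0,0],[0,0,-0.1333,0,0,0],[0,0,-0.175,0,0,0]]}' | python3 steer.py - 60; echo '{"deltas":[[-0.015,-0.0183,0,0,0,0],[-0.05,-0.06,0,0,0,0],[-0.0917,-0.11,0,0,0,0],[-0.1333,-0.16,0,0,0,0],[-0.175,-0.21,0,0,0,0]]}' | python3 steer.py;echo '{"deltas":[[-0.0417,-0.05,0,0,0,0],[-0.0833,-0.1,0,0,0,0],[-0.1133,-0.1367,0,0,0,0],[-0.125,-0.15,0,0,0,0],[-0.125,-0.15,0,0,0,0]]}' | python3 steer.py; echo '{"deltas":[[0,0,0,0,0,0],[0,0,0,0,0,0],[0,0,0,0,0,0]]}' | python3 steer.py; python3 d.py 407 230 48
python3 - <<'E'
from h import *
print(bot.sense()['joints'].round(1))
cv2.imwrite('pics/w8.png',bot.camera('wrist')[:,:,::-1]);p=bot.camera_params('wrist')
t=bot.sense()['tcp_pos'];print(t,proj(p,t+[0,0,16]),proj(p,np.array([407,230,6])))
E
```

```text
time: 24.45
tcp_pos: [634.0, 65.1, 146.6]
tcp_rot: [[0.968, 0.249, -0.002], [0.249, -0.968, -0.0], [-0.002, -0.0, -1.0]]
contact_force: [0.4, -0.3, -3.3]
grip_width: 0.498
grip_force: 60.0
time: 24.95
tcp_pos: [498.2, 161.9, 144.1]
tcp_rot: [[0.968, 0.249, -0.004], [0.249, -0.968, -0.0], [-0.004, -0.001, -1.0]]
contact_force: [0.6, -0.4, -2.5]
grip_width: 0.502
grip_force: 60.0
time: 25.45
tcp_pos: [404.5, 229.9, 145.0]
tcp_rot: [[0.968, 0.251, -0.002], [0.251, -0.968, -0.001], [-0.002, 0.0, -1.0]]
contact_force: [0.8, -0.0, -2.0]
grip_width: 0.503
grip_force: 60.0
time: 25.75
tcp_pos: [407.4, 229.0, 146.4]
tcp_rot: [[0.969, 0.248, 0.0], [0.248, -0.969, -0.0], [0.0, 0.0, -1.0]]
contact_force: [-0.2, -0.4, -2.7]
grip_width: 0.508
grip_force: 60.0
t 25.75 tcp [407.4 229.  146.4] delta tool [-0.2 -1.1 98.4] yaw 14.3
[ 15.4  -5.8 119.2  -0.   66.6  91.1]
[407.34881738 229.03227437 146.44502959] [311.66647749 310.73284282] [312.30944985 231.22346196]
```

View pics/w8.png

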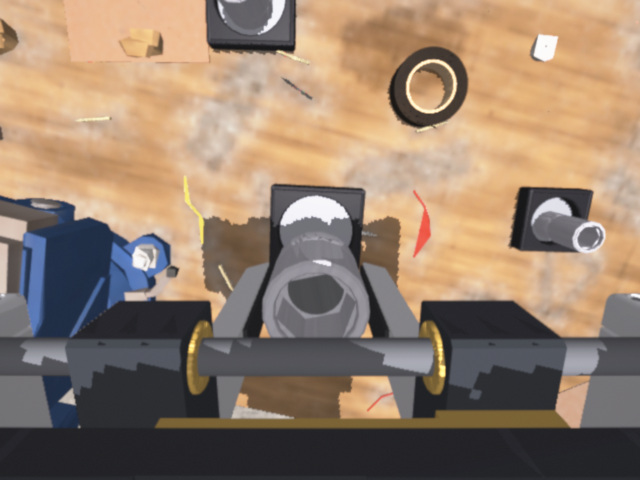

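The holder_64 disc is under the held socket at about (316,230), with the held ring at (316,308), so they are aligned. The blue vise is at left (20–180, 200–400), so I'll check the clearance to the gripper body. Socket_24 stands in holder_40 at (560,222).

```bash
python3 - <<'E'
from h import *
p=bot.camera_params('top');w=bot.camera_params('wrist')
for z in(0,60,130):
  print(z,[cast(p,c,z).round()[:2] for c in((140,292),(122,290),(130,340),(122,268))],[cast(w,c,z).round()[:2] for c in((170,250),(110,230),(125,280))])
t=bot.sense();print([(t['tcp_pos']+t['tcp_rot']@np.array([sx*37.5,-88.5,0])).round() for sx in(-1,1)])
E
```

```text
0 [array([353., 356.]), array([352., 399.]), array([241., 359.]), array([404., 409.])] [array([357., 350.]), array([362., 404.]), array([318., 386.])]
60 [array([348., 336.]), array([347., 377.]), array([241., 339.]), array([396., 387.])] [array([380., 329.]), array([384., 373.]), array([349., 358.])]
130 [array([342., 313.]), array([342., 352.]), array([241., 316.]), array([388., 361.])] [array([407., 305.]), array([410., 336.]), array([385., 325.])]
[array([349., 305., 146.]), array([422., 324., 146.])]
```

By the two views, the vise parts lie at y > 350 mm and are low. The body's corner reaches y = 324 mm, so it clears. Lowering.

Converted, 94 mm / 600 = 0.1567, 88 mm / 600 = 0.1467.

```bash
echo '{"deltas":[[0,-0.0017,0.0417,0,0,0],[0,-0.0017,0.0833,0,0,0],[0,-0.0017,0.125,0,0,0],[0,-0.0017,0.1467,0,0,0],[0,-0.0017,0.1567,0,0,0]]}' | python3 steer.py;echo '{"deltas":[[0,0,0,0,0,0],[0,0,0,0,0,0],[0,0,0.0017,0,0,0],[0,0,0.0033,0,0,0],[0,0,0.005,0,0,0]]}' | python3 steer.py; echo '{"deltas":[[0,0,0.0008,0,0,0],[0,0,0.0017,0,0,0],[0,0,0.0017,0,0,0]]}' | python3 steer.py
```

```text
time: 26.3
tcp_pos: [405.9, 230.1, 51.2]
tcp_rot: [[0.969, 0.249, -0.002], [0.249, -0.969, -0.001], [-0.002, 0.0, -1.0]]
contact_force: [-0.6, -0.7, -2.6]
grip_width: 0.505
grip_force: 60.0
time: 26.8
tcp_pos: [406.7, 230.6, 49.9]
tcp_rot: [[0.968, 0.249, 0.001], [0.249, -0.968, 0.0], [0.001, -0.0, -1.0]]
contact_force: [0.2, -0.9, -2.1]
grip_width: 0.503
grip_force: 60.0
time: 27.1
tcp_pos: [406.3, 230.5, 48.4]
tcp_rot: [[0.968, 0.249, -0.0], [0.249, -0.968, -0.0], [-0.0, 0.0, -1.0]]
contact_force: [0.6, 0.9, -2.9]
grip_width: 0.502
grip_force: 60.0
```

Converted, 1 mm / 600 = 0.0017, 0.5 mm / 600 = 0.0008.

```bash
echo '{"deltas":[[0,0,0.0008,0,0,0],[0,0,0.0017,0,0,0],[0,0,0.0017,0,0,0]]}' | python3 steer.py
```

```text
time: 27.4
tcp_pos: [406.5, 230.6, 48.1]
tcp_rot: [[0.968, 0.249, -0.0], [0.249, -0.968, -0.0], [-0.001, 0.0, -1.0]]
contact_force: [-3.1, -1.4, 4.7]
grip_width: 0.505
grip_force: 60.0
```

Converted, -170 mm / 600 = -0.2833, -130 mm / 600 = -0.2167.

```bash
echo '{"deltas":[[0,0,0,0,0,0],[0,0,0,0,0,0],[0,0,0,0,0,0],[0,0,0,0,0,0],[0,0,0,0,0,0]]}' | python3 steer.py 1.0;  echo '{"deltas":[[0,0,0,0,0,0],[0,0,0,0,0,0],[0,0,-0.0083,0,0,0],[0,0,-0.025,0,0,0],[0,0,-0.0583,0,0,0]]}' | python3 steer.py;  echo '{"deltas":[[0,0,-0.05,0,0,0],[0,0,-0.1,0,0,0],[0,0,-0.15,0,0,0],[0,0,-0.2167,0,0,0],[0,0,-0.2833,0,0,0]]}' | python3 steer.py; echo '{"deltas":[[0,0,0,0,0,0],[0,0,0,0,0,0],[0,0,0,0,0,0]]}' | python3 steer.py
python3 - <<'E'
from h import *
w=bot.camera('wrist')[:,:,::-1];t=bot.camera('top')[:,:,::-1];s=bot.camera('scene')[:,:,::-1]
cv2.imwrite('pics/f1.png',np.vstack([np.hstack([cv2.resize(w,(400,300)),cv2.resize(t[130:355,150:450],(400,300))]),np.hstack([cv2.resize(s[140:365,170:470],(400,300)),cv2.resize(t[283:363,375:475],(400,300),interpolation=0)])]))
E
```

```text
time: 27.9
tcp_pos: [406.4, 230.5, 47.4]
tcp_rot: [[0.968, 0.249, 0.0], [0.249, -0.968, 0.0], [0.0, 0.0, -1.0]]
contact_force: [0.3, -0.5, -0.3]
grip_width: 0.897
grip_force: 0.0
time: 28.4
tcp_pos: [405.4, 230.2, 82.4]
tcp_rot: [[0.968, 0.249, -0.003], [0.249, -0.968, -0.001], [-0.003, 0.0, -1.0]]
contact_force: [0.1, 0.6, 0.3]
grip_width: 0.999
grip_force: 0.0
time: 28.9
tcp_pos: [406.0, 230.4, 254.7]
tcp_rot: [[0.968, 0.249, 0.001], [0.249, -0.968, 0.0], [0.001, -0.0, -1.0]]
contact_force: [0.1, 0.9, 0.6]
grip_width: 0.997
grip_force: 0.0
time: 29.2
tcp_pos: [405.6, 230.3, 251.4]
tcp_rot: [[0.968, 0.249, -0.002], [0.249, -0.968, -0.001], [-0.002, 0.0, -1.0]]
contact_force: [-0.4, -0.8, 0.1]
grip_width: 0.998
grip_force: 0.0
```

View pics/f1.png

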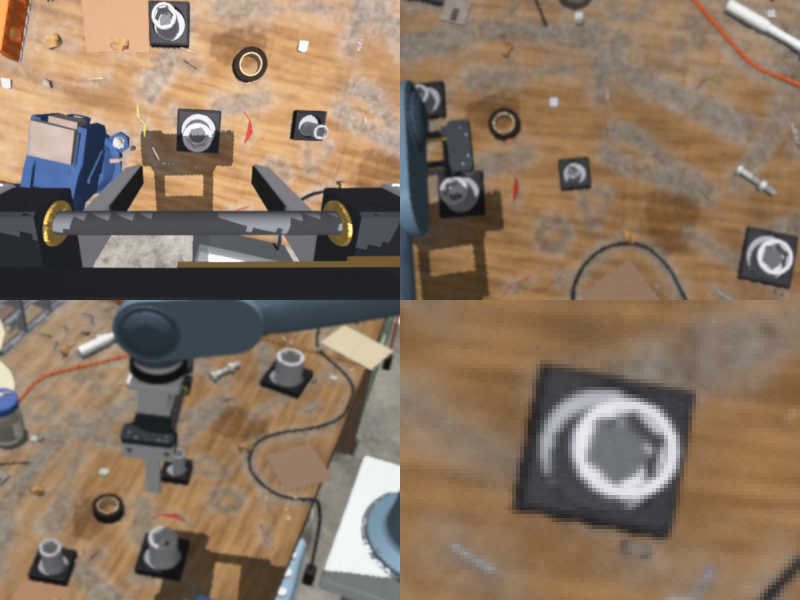

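All four sockets stand in their own holders, and the tape and bolt are where they were. The last number to check is the 60 mm socket's offset, with its ring at top px (431.3,319.3).

```bash
python3 - <<'E'
from h import *
p=bot.camera_params('top')
print(cast(p,(431.3,319.3),68).round(1),'holder 361.6 -312')
print('s24',cast(p,(150+(573-400)*.75,130+172*.75),56).round(1),'h 467.3 38.2')
print('bolt',cast(p,(150+355*.75,130+178*.75),15).round(),'tape',cast(p,(150+104*.75,130+123*.75),15).round())
print(bot.hand_in())
E
```

```text
[ 365.1 -312.    68. ] holder 361.6 -312
s24 [460.5  36.3  56. ] h 467.3 38.2
bolt [ 495. -278.   15.] tape [540. 173.  15.]
the job is handed in; nothing more can be done
None
```

All four sockets are standing upright in their own holders, with the bolt and tape roll left where they lay, and I handed the job in at about 29 s; the hand-in returned no verdict, but the final camera views look right.

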